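# Seat a keyed filter cartridge and clamp it with the bail

### The arm

A 7-joint arm with a two-finger parallel gripper is mounted at the origin on the work surface. World frame = base frame: x ahead of the robot, y to its left, z up, the work surface at z = 0. Lengths are in m, angles in rad, forces in N, time in s.
With the tool pointing down it reaches from about 0.4 to 0.9 m from the base axis. Payload 5.5 kg.
Tool frame: the origin (TCP) lies between the finger pads; the fingertips stand 14 mm ahead of it and the grasp point (between the pads) lies 5 mm behind it; z points along the fingers, y is the line along which they close (so a half turn about z gives the same grasp; the last joint's range is limited). The gripper opens to 92 mm and grips with 3 to 60 N. Pads are 19 mm wide; open, the fingers measure 130 mm over their backs; the gripper's body (75 mm by 190 mm) begins 47 mm behind the grasp point.
Start: joints at [1.543, 0.501, -0.427, 1.55, 0.221, 1.138, -0.21], TCP at [0.186, -0.623, 0.241] pointing down, gripper open.
Joint ranges: [-2.88, 2.88], [-0.31, 2.03], [-1.54, 1.56], [0.2, 2.42], [-1.41, 4.55], [0.19, 2.02], [-2.57, 2.57]. Speed limits (rad/s): [2.57, 2.57, 3.14, 3.14, 3.14, 3.14, 3.14].

### API

Orientations are given as [roll, pitch, yaw] about the fixed x, y, z axes, in that order (R = Rz(yaw) Ry(pitch) Rx(roll)).
In Python, from workcell import get_obs, cams, job gives the robot as it stands.
- The arm moves only by the tool step_arm, never from a script. Its argument "increments" is a list of rows, each an object with "translation": the shift along the tool's x, y, z in mm, a list of three; "rot": the turn, a rotation vector about the tool's x, y, z in degrees, a list of three; "hand": the opening, from 0 (shut) to 1 (fully open). In form: [{"translation": [x, y, z], "rot": [rx, ry, rz], "hand": hand}, ...]. A call has 1 to 20 rows; each row is the pose to reach, as a shift and turn from the pose commanded when the call began, along the tool's axes at that moment; what a row does not reach only later rows make up. A row lasts 1/12 s, in which the tool goes at most 41.7 mm and 7.16 degrees, less where a joint would pass 70% of its speed; a pose out of reach is approached as far as the arm can. A call with a gripper value outside its range is refused whole. The fingers move at their own pace and stop on an object; "grip_force" is the grip in N (left out, the last holds). Time passes only in rows, so rows that repeat a pose let the fingers close. It gives the time, the measured TCP pose, the force, the opening and the grip force at its end, in the units of the state.
- get_obs(): the state, without advancing time (a new reading comes with each control period).
- cams.get_image(name): name is "scene" or "top"; returns the picture (480x640x3 uint8, blue, green, red); there is no depth.
- cams.calibration(name): a dict with "camera_matrix" (3x3 intrinsics, pixels), "R" (3x3) and "t" (3): a world point X has camera coordinates R X + t. Camera axes: x right, y down, z forward; pixel columns grow to the right and rows downward; lengths in m; the calibration is good to about 2 mm. A picture is of the moment at which its call begins. calibration takes no time and is no camera call.
- job.job_done(): hands the job in; it is judged then, once.
The state is a dict: "clock": time; "joints": joint angles; "joint_velocities": joint speeds; "tau": joint torques, N m; "tool_pos": TCP position; "orientation": TCP orientation; "contact_force": force on the tool from outside, world axes, zero at the start; "wrist_torque": the same for the moment, N m; "width": finger opening in m; "grip_force": force on a finger pad.
Only numpy, scipy, OpenCV 4.12 (cv2) and the standard library are available. Lean on these libraries where they do the work, as an engineer would, in place of code of your own. Each camera call takes 0.05 s, during which the arm holds its last target. There are 200 camera calls.

### The job

Fit the filter cartridge with the bar grip into the filter housing: press it down and turn it until its tang drops into the hidden slot and the cap sits flush on the rim. Then swing the wire bail over the cap, past centre, until it stays shut, and let go. Leave the blanking plug and everything else on the bench where it is.

Things in the scene. Friction and masses are not known exactly. Their poses are not given: they have to be found in the camera images.
- housing: Fixed upright filter housing: grey can, 72 mm outer diameter, on a 100 x 120 mm base plate 10 mm thick, pipe stubs low at +-x, a spring strut at +y. Origin: centre of the underside; z up. Bore 42.6 mm diameter, open at the top, rim 90 mm above the origin, slotted steel seat at its bottom.
- housing_seat (a point): Centre of the seat at the bottom of the bore, 34 mm above the housing's origin. It has a slot 37 mm long, 12.5 wide, 15 deep through its centre. The seat does not turn; the slot's direction differs each time (anywhere in a half turn, unrelated to the housing's yaw, not reported). The tang falls in, 14 mm, when turned to within about 5 degrees of it under light pressure
- housing_mouth (a point): Centre of the housing's rim, on the bore's axis, 90 mm above the base.
- bail (a joint): Angle of the wire bail, rad. 0 = open, leaning 1.3 from upright to the housing's +x side; grows as it swings up and over towards -x; 1.3 = upright (dead centre); 1.5 = stop, shut. A spring pushes it open before 1.3 and shut after. Pull at the tab: at most about 6 N. The crossbar, 78 mm from the pivot line, clears the bar grip by 4 mm if the cartridge is home, else hits it.
- bail_tab (a point): Point at mid-width of the bail's tab, 106 mm from the pivot line. The tab is a flat steel tongue in the plane of the bail, 22 mm wide along the housing's y, 6 mm thick, from the crossbar (78 mm) to 120 mm from the pivot line. It can be pinched across its width and turns between the pads as the bail swings.
- bail_pivot (a point): Middle of the bail's pivot line, which lies along the housing's y axis 60 mm above the housing's origin.
- cartridge: Filter cartridge, 106 mm tall, 0.3 kg, upright in a grey cup. Origin: centre of the tang's underside; z along its axis. Steel tang 34 (x) by 9 (y) mm, 14 high; white body 40 mm diameter up to 70 mm (tapered foot); cap flange 66 diameter, 70 to 78 mm; bar grip 44 (x) by 16 (y), 78 to 106 mm, parallel to the tang. Home, its origin is 20 mm above the housing's, flange on the rim; unkeyed, 34 mm.
- cartridge_grip (a point): Point on the cartridge's axis inside the bar grip, 100 mm above its origin, 6 mm below the bar's top.
- cup_a: Fixed grey storage cup, 76 mm outer diameter, 80 mm high, bore 50 mm. Origin: centre of its underside. It holds the cartridge.
- cup_b: The like storage cup, holding the blanking plug.
- plug: Blanking plug, the same flange and body as the cartridge but with a round knob of 28 mm diameter and no tang; not to be used. Origin 10 mm above the bench, on its axis.
- carton: Cardboard carton, 140 x 100 x 80 mm. Origin: centre of the underside. Bystander.
- bin: Open blue plastic bin, 160 x 110 x 75 mm. Origin: centre of the underside. Bystander.
- wrench: Wrench lying on the bench. Bystander.
- bearing: Steel bearing ring, 80 mm outer diameter, 20 mm high, lying flat. Origin: centre of the underside. Bystander.
- red_carton: Small red carton with a paper band, 90 x 60 x 50 mm. Origin: centre of the underside. Bystander.
- oil_can: Steel can, 60 mm diameter, 120 mm high, upright. Origin: centre of the underside. Bystander.
There are look-alikes about, which are no part of the job. Leave any orange look-alike of the housing alone.

How it is judged:
By the outcome, as a careful person would: the job done as asked, in the order asked, and still so for the second after the job is handed in, with the robot touching nothing.
It also fails if it takes over 72 s, if anything falls off the work surface, if the arm or the gripper's body presses on something with over 40 N, if the wrist force passes 120 N, or if a joint passes its speed limit or range.

## Working session

There is one attempt and no reset: what is moved stays moved. The work goes in short steps, Python scripts to look and compute and a tool call to move; the robot and the scene stay as the last step left them, time stands still between calls to the robot, and variables do not carry over. Pictures are saved under pics/ and viewed, at most 10 in all, crops included, and the job is handed in when it is done.

Besides the shell and the picture viewer there is one more tool, called after ">>>" as name(argument=value, ...), one argument or row to a line, values as JSON. step_arm: Moves the arm, as the interface text tells. Its arguments: {"type":"object","properties":{"increments":{"type":"array","items":{"type":"object","properties":{"translation":{"type":"array","items":{"type":"number"}},"rot":{"type":"array","items":{"type":"number"}},"hand":{"type":"number"}}}},"grip_force":{"type":"number"}},"required":["increments"]}

```bash
ls; mkdir -p pics; python3 - <<'E'
from workcell import get_obs,cams,job
import cv2
o=get_obs();print(o)
for n in("scene","top"):
    im=cams.get_image(n);cv2.imwrite(f"pics/{n}0.png",im)
    c=cams.calibration(n);print(n,c)
E
```

```text
pics
{'clock': 0.0, 'joints': array([ 1.54320609,  0.50184941, -0.42672878,  1.55148094,  0.22081683,
        1.13830328, -0.21032655]), 'joint_velocities': array([-4.94023271e-04, -2.09559983e-05,  8.41369238e-04, -3.62537178e-04,
       -1.42477916e-03,  3.16156671e-04,  4.93813162e-04]), 'tau': array([ 3.13691417e-04, -5.66588259e+01, -5.81671581e+00, -2.79111385e+01,
       -6.88712415e-02,  3.07645602e-02,  1.45584504e-04]), 'tool_pos': array([ 0.18607758, -0.62207294,  0.23965898]), 'orientation': array([-3.13960604e+00, -1.83487754e-05,  2.90777000e-01]), 'contact_force': array([-0.00951266,  0.08874962,  0.63682752]), 'wrist_torque': array([ 0.02646527, -0.0711557 , -0.00931337]), 'grip_force': 0.0, 'width': 0.09169849624142108}
scene {'camera_matrix': array([[559.89398293,   0.        , 310.53543396],
       [  0.        , 559.89398293, 240.40484446],
       [  0.        ,   0.        ,   1.        ]]), 'R': array([[-0.54678279,  0.83717983,  0.01259005],
       [ 0.60360871,  0.40456346, -0.6870116 ],
       [-0.58024573, -0.36804665, -0.72653738]]), 't': array([ 0.21266379, -0.23338715,  1.7999454 ])}
top {'camera_matrix': array([[447.75312888,   0.        , 319.02405246],
       [  0.        , 447.75312888, 242.60851762],
       [  0.        ,   0.        ,   1.        ]]), 'R': array([[-0.02574829, -0.99947213,  0.01981146],
       [-0.9922595 ,  0.02314408, -0.12200593],
       [ 0.121483  , -0.02279956, -0.99233163]]), 't': array([0.05388048, 0.47199172, 1.14961973])}
```

View pics/scene0.png

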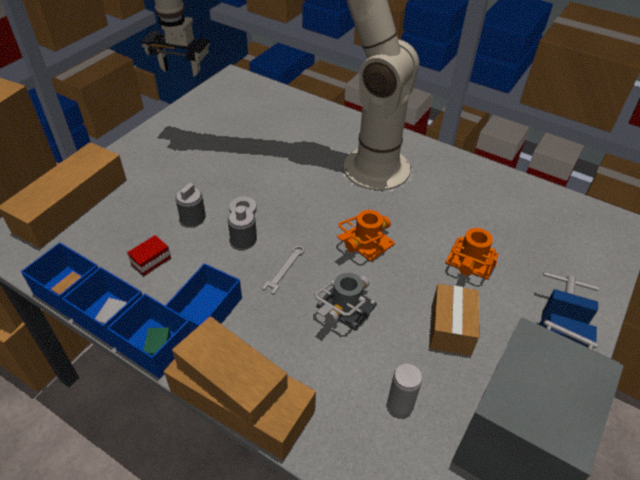

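View pics/top0.png

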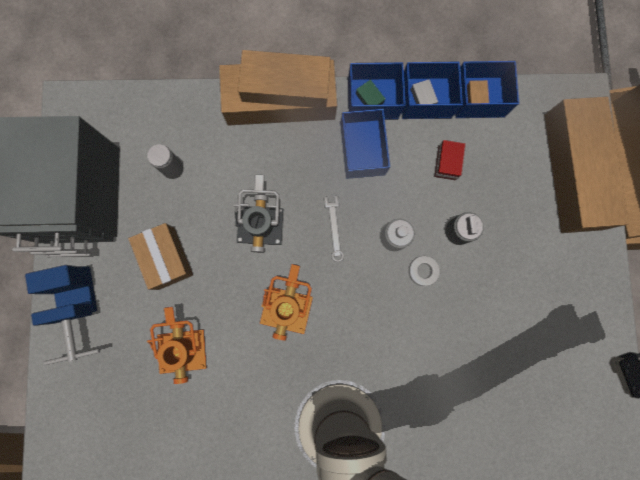

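The scene view shows two grey cups. The one at scene (190,205) / top (468,227) has a bar on top. The other, at scene (242,225) / top (398,234), has a round knob, so it's the plug. There are three housings: grey at scene (345,295) / top (257,221), and two orange look-alikes at top (287,310) and (175,352). The bar-grip cartridge and the grey housing fit the description, so I'll confirm them in one enlarged crop.

```bash
cat > h.py <<'E'
import numpy as np,cv2
from workcell import get_obs,cams,job
C={n:cams.calibration(n) for n in("scene","top")}
def plane(n,u,v,z):
    c=C[n];d=c["R"].T@np.linalg.solve(c["camera_matrix"],[u,v,1.]);o=-c["R"].T@c["t"]
    return o+d*(z-o[2])/d[2]
def proj(n,X):
    c=C[n];p=c["camera_matrix"]@(c["R"]@np.asarray(X,float)+c["t"]);return p[:2]/p[2]
def tri(uv_s,uv_t):
    P=[C[n]["camera_matrix"]@np.c_[C[n]["R"],C[n]["t"]] for n in("scene","top")]
    X=cv2.triangulatePoints(*P,np.float64(uv_s),np.float64(uv_t)).ravel();return X[:3]/X[3]
E
python3 - <<'E'
from h import *
s=cv2.imread("pics/scene0.png");t=cv2.imread("pics/top0.png")
def crop(im,x,y,w,h,f):return cv2.resize(im[y:y+h,x:x+w],None,fx=f,fy=f,interpolation=cv2.INTER_CUBIC)
a=np.hstack([crop(t,438,202,60,50,6.666),crop(t,222,168,80,60+20,5)[:333]]) if 0 else None
A=cv2.resize(t[202:252,438:498],(396,330),interpolation=3)   # 6.6x
B=cv2.resize(t[170:256,222:300],(390,430),interpolation=3)[:,:]  # 5x
Cc=cv2.resize(s[176:231,165:225],(396,363),interpolation=3) # 6.6
D=cv2.resize(s[265:335,305:383],(390,350),interpolation=3) #5x
L=np.vstack([A[:290],Cc[:290]]);
R=np.vstack([cv2.resize(B,(263,290)),cv2.resize(D,(323,290))[:,:263]]) if 0 else None
cv=np.zeros((600,800,3),np.uint8)
cv[:250,:300]=cv2.resize(t[202:252,438:498],(300,250),interpolation=3)
cv[250:525,:300]=cv2.resize(s[176:231,165:225],(300,275),interpolation=3)
cv[:350,300:700][:, :]=cv2.resize(s[265:335,305:385],(400,350),interpolation=3)
cv[350:600,300:700]=cv2.resize(t[170:220,222:302],(400,250),interpolation=3)
cv2.imwrite("pics/crop1.png",cv)
# rough
print("cart",tri([190,190],[470,225]))
for z,u,v in((.116,470,226),):print(plane("top",u,v,z))
print("housing mouth",tri([347,286],[257,217]),plane("top",257,219,.09))
E
```

```text
cart [ 0.49824051 -0.33078425  0.10729367]
[ 0.49495174 -0.3283593   0.116     ]
housing mouth [0.53419988 0.19838587 0.08594724] [0.52872633 0.1973054  0.09      ]
```

View pics/crop1.png

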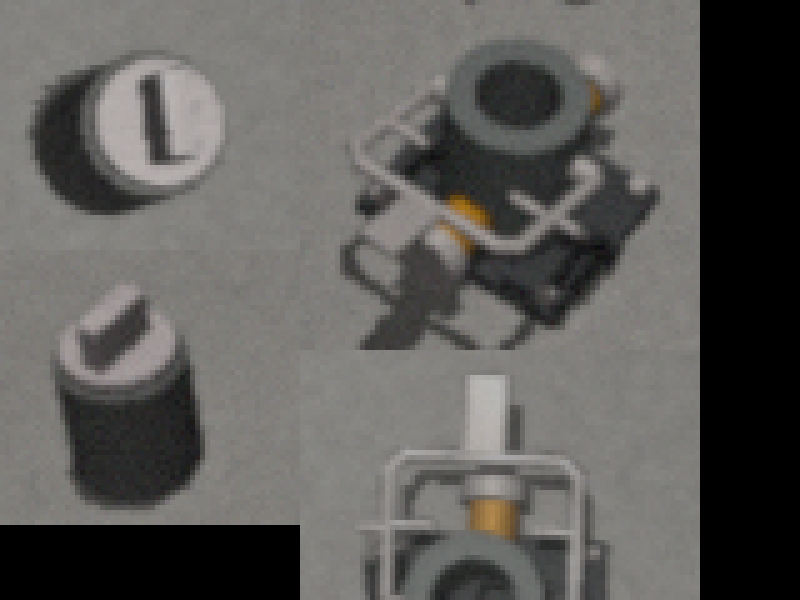

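The crop confirms both: the left panels show the bar grip on the cartridge, and the right panels show the grey housing with its bail open and tab pointing up-image (+x). Next I'll measure the rim, the flange and bar, and the tab with colour masks.

```bash
python3 - <<'E'
from h import *
s=cv2.imread("pics/scene0.png");t=cv2.imread("pics/top0.png")
hs=cv2.cvtColor(s,cv2.COLOR_BGR2HSV);ht=cv2.cvtColor(t,cv2.COLOR_BGR2HSV)
print("rim scene",s[284,335],s[293,349],"bench",s[250,380],"bore",s[284,348]);
print("rim top",[t[219,u].tolist() for u in range(240,276,2)],[t[v,257].tolist() for v in range(204,238,2)])
print("cart top",[t[215,u].tolist() for u in range(454,486,2)])
print("cart top",[t[v,474].tolist() for v in range(206,246,3)])
print("expected px of 66mm circle at .088", proj("top",[.495,-.328,.088]),proj("top",[.495,-.328+.033,.088]),proj("top",[.495+.033,-.328,.088]))
print([ (r,np.round(proj("top",plane("top",257,219,.09)+[0,r,0]),1)) for r in(.0213,.036)])
E
```

```text
rim scene [97 98 98] [96 98 94] bench [  0  44 104] bore [42 43 43]
rim top [[130, 132, 135], [113, 116, 118], [105, 109, 106], [109, 112, 109], [61, 63, 61], [33, 32, 30], [61, 59, 59], [71, 71, 70], [68, 69, 67], [52, 53, 52], [67, 68, 67], [67, 67, 64], [68, 71, 70], [106, 107, 105], [111, 113, 111], [87, 88, 87], [63, 63, 63], [79, 81, 80]] [[63, 109, 142], [97, 106, 112], [108, 110, 108], [111, 114, 111], [56, 56, 56], [38, 40, 41], [65, 65, 65], [60, 59, 59], [53, 51, 51], [47, 46, 44], [54, 53, 51], [64, 64, 63], [84, 87, 85], [108, 111, 106], [112, 114, 112], [62, 62, 60], [49, 71, 88]]
cart top [[124, 126, 127], [89, 91, 91], [76, 79, 79], [91, 94, 94], [112, 113, 115], [156, 158, 163], [164, 165, 171], [162, 165, 170], [162, 162, 168], [140, 141, 147], [138, 138, 141], [130, 132, 134], [120, 124, 124], [124, 128, 129], [121, 124, 125], [126, 130, 131]]
cart top [[126, 131, 130], [124, 128, 128], [123, 126, 126], [138, 138, 141], [167, 169, 174], [165, 166, 173], [167, 168, 176], [169, 170, 175], [168, 170, 175], [102, 102, 107], [171, 172, 178], [104, 106, 106], [128, 130, 132], [128, 131, 132]]
expected px of 66mm circle at .088 [465.92507545 227.7464404 ] [452.94409968 228.03939549] [465.07018822 214.86902999]
[(0.0213, array([248.5, 219.2])), (0.036, array([242.6, 219.3]))]
```

```bash
python3 - <<'E'
from h import *
s=cv2.imread("pics/scene0.png",0);t=cv2.imread("pics/top0.png",0)
F=8
def reg(im,x,y,w,h,seed,lo,hi):
    g=cv2.resize(cv2.GaussianBlur(im,(3,3),0)[y:y+h,x:x+w],None,fx=F,fy=F,interpolation=cv2.INTER_CUBIC)
    m=cv2.inRange(g,lo,hi);n,l=cv2.connectedComponents(m)
    sx,sy=int((seed[0]-x)*F),int((seed[1]-y)*F)
    k=(l==l[sy,sx]).astype(np.uint8);c=max(cv2.findContours(k,0,1)[0],key=cv2.contourArea)
    return (c[:,0,:]+.5)/F-.5+[x,y]
out={}
for n,im,b,seed,th in(("top",t,(240,200,34,38),(257,220),88),("scene",s,(328,268,42,32),(348,284),72)):
    c=reg(im,*b,seed,0,th);h=cv2.convexHull(c.astype(np.float32));e=cv2.fitEllipse(h)
    w=np.array([plane(n,*p,.09) for p in h[:,0]]);cc,r=cv2.minEnclosingCircle(w[:,:2].astype(np.float32))
    out[n]=e[0];print(n,e,plane(n,*e[0],.09),"r",cc,r)
print("mouth tri",tri(out["scene"],out["top"]))
c=reg(t,448,205,44,44,(474,222),137,255);h=cv2.convexHull(c.astype(np.float32));e=cv2.fitEllipse(h)
print("flange top",e,plane("top",*e[0],.088))
# bar top-near edge in scene: dark side face
c=reg(s,170,176,40,35,(188,194),0,115)
q=cv2.minAreaRect(c.astype(np.float32));print("scene dark",cv2.boxPoints(q).round(1).tolist())
c=reg(t,455,208,35,35,(469,224),0,130)
q=cv2.minAreaRect(c.astype(np.float32));print("top dark",cv2.boxPoints(q).round(1).tolist(), c.min(0),c.max(0))
# tab ellipse in top: bright
c=reg(t,248,172,22,20,(259,180),140,255);q=cv2.minAreaRect(c.astype(np.float32));print("tab",cv2.boxPoints(q).round(1).tolist())
cv2.imwrite("pics/crop2.png",np.hstack([cv2.resize(cv2.imread("pics/top0.png")[204:250,448:493],(400,409),interpolation=3),cv2.resize(cv2.imread("pics/scene0.png")[176:222,168:213],(400,409),interpolation=3)]))
E
```

```text
top ((255.9941864013672, 219.56878662109375), (17.267574310302734, 18.04973793029785), 63.053733825683594) [0.52733952 0.19982665 0.09      ] r (0.5273736715316772, 0.1996232569217682) 0.022734148427844048
scene ((348.267822265625, 283.52923583984375), (13.521895408630371, 17.976852416992188), 96.6240005493164) [0.52861736 0.19892065 0.09      ] r (0.5282781720161438, 0.19876112043857574) 0.0218273364007473
mouth tri [0.52785969 0.19915609 0.08932855]
flange top ((469.8409729003906, 225.86309814453125), (24.946378707885742, 26.04231071472168), 119.48938751220703) [ 0.49957992 -0.33827142  0.088     ]
scene dark [[178.3000030517578, 193.3000030517578], [194.10000610351562, 183.8000030517578], [198.89999389648438, 191.6999969482422], [183.10000610351562, 201.3000030517578]]
top dark [[462.70001220703125, 217.60000610351562], [469.29998779296875, 215.8000030517578], [474.29998779296875, 233.6999969482422], [467.79998779296875, 235.60000610351562]] [465.0625 216.1875] [474.1875 234.5625]
tab [[253.3000030517578, 191.39999389648438], [253.3000030517578, 174.10000610351562], [269.3999938964844, 174.10000610351562], [269.3999938964844, 191.39999389648438]]
```

View pics/crop2.png

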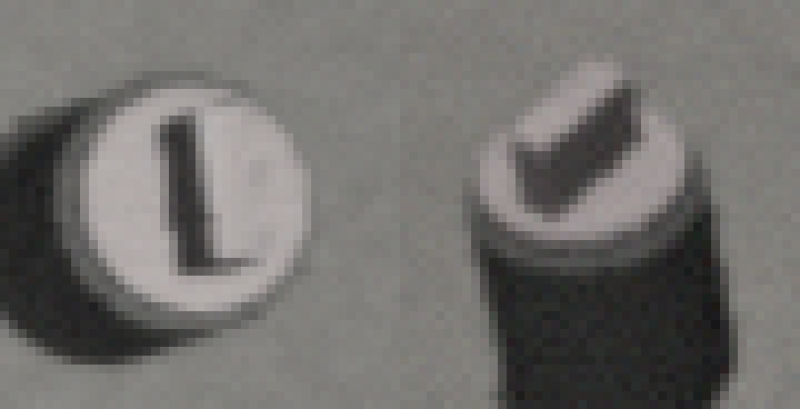

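```bash
python3 - <<'E'
from h import *
k=400/45
T=lambda x,y,z:plane("top",448+x/k-.5,204+y/k-.5,z); S=lambda x,y,z:plane("scene",168+(x-400)/k-.5,176+y/k-.5,z)
for n,a,b in(("T",T(197,112,.116),T(214,262,.116)),("S",S(515,148,.116),S(638,85,.116))):
    d=b-a;print(n,a,b,np.linalg.norm(d),np.degrees(np.arctan2(d[1],d[0])),"mid",(a+b)/2)
print("flange",T(195,197,.088),S(583,165,.088))
# tab: pixel cols per row
t=cv2.imread("pics/top0.png",0)
for v in(176,179,182,185,188): 
    r=t[v,246:274];print(v,r.tolist())
s=cv2.imread("pics/scene0.png",0)
for z in (.0884,):print("tab pred px",proj("top",[.528+.102,.199,z]),proj("scene",[.528+.102,.199,z]))
E
```

```text
T [ 0.51967134 -0.3291821   0.116     ] [ 0.47754096 -0.33108982  0.116     ] 0.04217354352824487 -177.40734371019732 mid [ 0.49860615 -0.33013596  0.116     ]
S [ 0.52615385 -0.33811575  0.116     ] [ 0.48268061 -0.32638567  0.116     ] 0.0450279601782722 164.89986959719081 mid [ 0.50441723 -0.33225071  0.116     ]
flange [ 0.50011517 -0.33728005  0.088     ] [ 0.49912404 -0.33988051  0.088     ]
176 [131, 128, 128, 128, 130, 131, 132, 128, 124, 148, 176, 180, 183, 182, 184, 180, 172, 145, 122, 127, 128, 127, 129, 128, 128, 127, 126, 132]
179 [130, 129, 131, 128, 130, 127, 130, 130, 128, 148, 173, 178, 180, 181, 182, 182, 173, 142, 121, 128, 132, 130, 129, 131, 129, 127, 126, 121]
182 [132, 134, 134, 128, 128, 129, 129, 134, 129, 148, 172, 178, 178, 178, 182, 180, 166, 124, 75, 78, 103, 124, 127, 130, 131, 130, 130, 128]
185 [132, 130, 130, 130, 131, 133, 131, 132, 135, 150, 174, 174, 177, 179, 178, 176, 154, 112, 73, 75, 102, 126, 129, 130, 128, 130, 127, 126]
188 [131, 129, 125, 125, 122, 125, 126, 127, 137, 157, 170, 175, 172, 176, 173, 173, 148, 104, 75, 74, 103, 128, 131, 127, 129, 127, 128, 126]
tab pred px [256.04668416 179.69952006] [326.0348279  312.35466957]
```

```bash
python3 - <<'E'
from h import *
s=cv2.imread("pics/scene0.png",0).astype(float);t=cv2.imread("pics/top0.png",0).astype(float)
def cross(a,i0,th,up):
    for i in range(i0,i0+12):
        if (a[i]<th<=a[i+1]) if up else (a[i]>=th>a[i+1]): return i+(th-a[i])/(a[i+1]-a[i])
def fit(P,lab,n,z):
    P=np.array(P);W=np.array([plane(n,*p,z) for p in P])[:,:2].astype(np.float32)
    vx,vy,x,y=cv2.fitLine(W,cv2.DIST_HUBER,0,.001,.001).ravel();a=np.degrees(np.arctan(vy/vx))
    nv=np.array([-vy,vx]);print(lab,"ang %.1f"%a,"dist from centre",nv@(np.array([.4995,-.3385])-[x,y]),"res",np.std((W-[x,y])@nv))
fit([(cross(t[v],467+(v-217)//8,135,True),v) for v in range(218,233)],"top right edge","top",.116)
fit([(cross(t[v],463,135,False),v) for v in range(218,233)],"top left edge","top",.088)
for th in(110,130):
  P=[];Q=[]
  for u in range(183,194):
    c=s[:,u];v0=int(192.5-(u-181)*.52)-3
    a=cross(c,v0,th,False)
    if a:P.append((u,a));b=cross(c,int(a)+2,th,True); b and Q.append((u,b))
  fit(P,"scene up","scene",.116);fit(Q,"scene low","scene",.088)
E
```

```text
top right edge ang 4.7 dist from centre -0.00805715587393676 res 0.00022906017
top left edge ang 4.0 dist from centre -0.009656459376850217 res 0.00047951424
scene up ang 2.2 dist from centre -0.008137278177182641 res 0.00065265625
scene low ang -0.0 dist from centre -0.007747649668408053 res 0.0019085269
scene up ang 1.7 dist from centre -0.006366988070502558 res 0.00064432126
scene low ang -5.4 dist from centre -0.01004345588783544 res 0.0018627828
```

>>> step_arm(
  increments=[
    {"translation": [381,-182,80],"rot": [0,0,13.2],"hand": 1},
    {"translation": [381,-182,80],"rot": [0,0,13.2],"hand": 1},
    {"translation": [381,-182,80],"rot": [0,0,13.2],"hand": 1},
    {"translation": [381,-182,80],"rot": [0,0,13.2],"hand": 1},
    {"translation": [381,-182,80],"rot": [0,0,13.2],"hand": 1},
    {"translation": [381,-182,80],"rot": [0,0,13.2],"hand": 1},
    {"translation": [381,-182,80],"rot": [0,0,13.2],"hand": 1},
    {"translation": [381,-182,80],"rot": [0,0,13.2],"hand": 1},
    {"translation": [381,-182,80],"rot": [0,0,13.2],"hand": 1},
    {"translation": [381,-182,80],"rot": [0,0,13.2],"hand": 1},
    {"translation": [381,-182,80],"rot": [0,0,13.2],"hand": 1},
    {"translation": [381,-182,80],"rot": [0,0,13.2],"hand": 1},
    {"translation": [381,-182,80],"rot": [0,0,13.2],"hand": 1},
    {"translation": [381,-182,80],"rot": [0,0,13.2],"hand": 0.6},
  ],
)

```text
clock: 1.27
tool_pos: [0.498, -0.3404, 0.1605]
orientation: [3.141, 0.001, 0.059]
contact_force: [-0.8, -0.3, -0.7]
width: 0.0884
grip_force: 0.0
```

```bash
python3 - <<'E'
from h import *
o=get_obs();print(o["clock"],o["joints"].round(3),o["tool_pos"],o["orientation"],o["contact_force"].round(2),o["width"])
E
```

```text
1.2667 [ 0.907  0.515 -0.467  1.742  0.277  0.951 -1.182] [ 0.49801886 -0.34039848  0.1604509 ] [3.14107513e+00 1.31246102e-03 5.90197082e-02] [-0.78 -0.34 -0.68] 0.08841370068508672
```

>>> step_arm(
  increments=[
    {"translation": [1.5,-2,30],"rot": [0,0,0],"hand": 0.5},
    {"translation": [1.5,-2,53],"rot": [0,0,0],"hand": 0.5},
    {"translation": [1.5,-2,53],"rot": [0,0,0],"hand": 0.5},
    {"translation": [1.5,-2,53],"rot": [0,0,0],"hand": 0.0},
    {"translation": [1.5,-2,53],"rot": [0,0,0],"hand": 0.0},
    {"translation": [1.5,-2,53],"rot": [0,0,0],"hand": 0.0},
    {"translation": [1.5,-2,53],"rot": [0,0,0],"hand": 0.0},
    {"translation": [1.5,-2,53],"rot": [0,0,0],"hand": 0.0},
    {"translation": [1.5,-2,53],"rot": [0,0,0],"hand": 0.0},
    {"translation": [1.5,-2,53],"rot": [0,0,0],"hand": 0.0},
  ],
  grip_force=40,
)

```text
clock: 2.1
tool_pos: [0.5008, -0.3371, 0.1083]
orientation: [3.141, -0.001, 0.06]
contact_force: [-0.5, -0.2, 0.1]
width: 0.0231
grip_force: 0.0
```

>>> step_arm(
  increments=[
    {"translation": [0,0,0],"rot": [0,0,0],"hand": 0.0},
    {"translation": [0,0,0],"rot": [0,0,0],"hand": 0.0},
    {"translation": [0,0,0],"rot": [0,0,0],"hand": 0.0},
    {"translation": [0,0,0],"rot": [0,0,0],"hand": 0.0},
  ],
  grip_force=45,
)

```text
clock: 2.43
tool_pos: [0.5007, -0.3374, 0.108]
orientation: [3.141, -0.0, 0.06]
contact_force: [-1.1, -0.1, 2.8]
width: 0.0156
grip_force: 45.0
```

>>> step_arm(
  increments=[
    {"translation": [0,0,-40],"rot": [0,0,0],"hand": 0.0},
    {"translation": [0,0,-80],"rot": [0,0,0],"hand": 0.0},
    {"translation": [0,0,-120],"rot": [0,0,0],"hand": 0.0},
    {"translation": [0,0,-135],"rot": [0,0,0],"hand": 0.0},
    {"translation": [0,0,-135],"rot": [0,0,0],"hand": 0.0},
  ],
)

```text
clock: 2.85
tool_pos: [0.5031, -0.3378, 0.2473]
orientation: [3.137, -0.006, 0.061]
contact_force: [0.2, -0.5, -2.7]
width: 0.0159
grip_force: 45.0
```

>>> step_arm(
  increments=[
    {"translation": [5,-40,0],"rot": [0,0,0],"hand": 0.0},
    {"translation": [9,-80,0],"rot": [0,0,0],"hand": 0.0},
    {"translation": [14,-120,0],"rot": [0,0,0],"hand": 0.0},
    {"translation": [18,-160,0],"rot": [0,0,0],"hand": 0.0},
    {"translation": [23,-200,0],"rot": [0,0,0],"hand": 0.0},
    {"translation": [27,-240,0],"rot": [0,0,0],"hand": 0.0},
    {"translation": [32,-280,0],"rot": [0,0,0],"hand": 0.0},
    {"translation": [36,-320,0],"rot": [0,0,0],"hand": 0.0},
    {"translation": [41,-360,0],"rot": [0,0,0],"hand": 0.0},
    {"translation": [45,-400,0],"rot": [0,0,0],"hand": 0.0},
    {"translation": [50,-440,0],"rot": [0,0,0],"hand": 0.0},
    {"translation": [54,-475,0],"rot": [0,0,0],"hand": 0.0},
    {"translation": [58,-505,0],"rot": [0,0,0],"hand": 0.0},
    {"translation": [60,-525,0],"rot": [0,0,0],"hand": 0.0},
    {"translation": [60,-534,0],"rot": [0,0,0],"hand": 0.0},
    {"translation": [60,-534,0],"rot": [0,0,0],"hand": 0.0},
    {"translation": [60,-534,0],"rot": [0,0,0],"hand": 0.0},
    {"translation": [60,-534,0],"rot": [0,0,0],"hand": 0.0},
  ],
)

```text
clock: 4.35
tool_pos: [0.5281, 0.1971, 0.2416]
orientation: [3.14, 0.002, 0.058]
contact_force: [-0.4, -0.7, -2.6]
width: 0.0157
grip_force: 45.0
```

```bash
python3 - <<'E'
from h import *
o=get_obs();print(o["clock"],o["joints"].round(3),o["tool_pos"],o["orientation"],o["contact_force"].round(2),o["width"])
a=cams.get_image("scene");b=cams.get_image("top");cv2.imwrite("pics/s3.png",a);cv2.imwrite("pics/t3.png",b)
p=o["tool_pos"];print([proj("scene",p-[0,0,z]).round(1) for z in(0.017,.025,.095)],proj("scene",[.528,.199,.09]))
print(proj("top",p-[0,0,.017]))
cv2.imwrite("pics/c3.png",np.hstack([cv2.resize(a[180:320,290:406],(464,560),interpolation=3),cv2.resize(b[160:300,220:303],(332,560),interpolation=3)]))
E
```

```text
4.35 [ 0.156  0.398 -0.71   1.762  0.29   1.091 -2.165] [0.52809864 0.19711356 0.24163947] [3.13972007e+00 1.76612959e-03 5.81062895e-02] [-0.45 -0.73 -2.65] 0.01571922597059178
[array([351.4, 245.2]), array([351.1, 247.6]), array([349.2, 267.8])] [348.42559745 283.37804316]
[249.89929656 208.62428377]
```

View pics/c3.png

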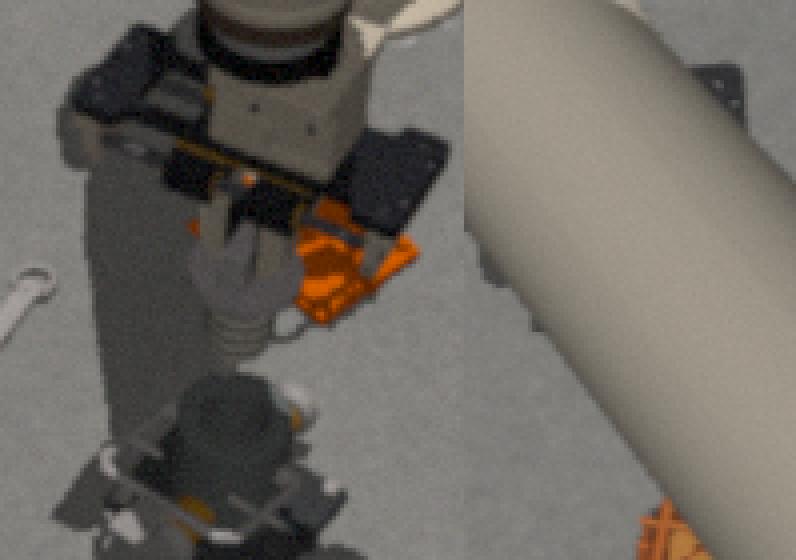

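>>> step_arm(
  increments=[
    {"translation": [1,-2.5,20],"rot": [0,0,0],"hand": 0.0},
    {"translation": [1,-2.5,45],"rot": [0,0,0],"hand": 0.0},
    {"translation": [1,-2.5,50],"rot": [0,0,0],"hand": 0.0},
    {"translation": [1,-2.5,50],"rot": [0,0,0],"hand": 0.0},
    {"translation": [1,-2.5,56],"rot": [0,0,0],"hand": 0.0},
    {"translation": [1,-2.5,62],"rot": [0,0,0],"hand": 0.0},
    {"translation": [1,-2.5,68],"rot": [0,0,0],"hand": 0.0},
  ],
)

```text
clock: 5.03
tool_pos: [0.5296, 0.2022, 0.1761]
orientation: [3.141, -0.002, 0.06]
contact_force: [-2.8, -0.6, -1.6]
width: 0.0157
grip_force: 45.0
```

>>> step_arm(
  increments=[
    {"translation": [0,2,4],"rot": [0,0,0],"hand": 0.0},
    {"translation": [0,2,8],"rot": [0,0,0],"hand": 0.0},
    {"translation": [0,2,8],"rot": [0,0,0],"hand": 0.0},
  ],
)

```text
clock: 5.28
tool_pos: [0.5283, 0.1995, 0.1659]
orientation: [3.141, 0.002, 0.06]
contact_force: [-2.5, 0.5, -4.3]
width: 0.016
grip_force: 45.0
```

>>> step_arm(
  increments=[
    {"translation": [0,0,5],"rot": [0,0,0],"hand": 0.0},
    {"translation": [0,0,10],"rot": [0,0,0],"hand": 0.0},
    {"translation": [0,0,15],"rot": [0,0,0],"hand": 0.0},
    {"translation": [0,0,20],"rot": [0,0,0],"hand": 0.0},
    {"translation": [0,0,25],"rot": [0,0,0],"hand": 0.0},
    {"translation": [0,0,29],"rot": [0,0,0],"hand": 0.0},
    {"translation": [0,0,29],"rot": [0,0,0],"hand": 0.0},
  ],
)

```text
clock: 5.87
tool_pos: [0.5282, 0.1996, 0.1364]
orientation: [3.141, 0.002, 0.061]
contact_force: [-2.4, -1.2, -4.2]
width: 0.0159
grip_force: 45.0
```

>>> step_arm(
  increments=[
    {"translation": [0,0,3],"rot": [0,0,0],"hand": 0.0},
    {"translation": [0,0,6],"rot": [0,0,0],"hand": 0.0},
    {"translation": [0,0,8],"rot": [0,0,0],"hand": 0.0},
    {"translation": [0,0,8],"rot": [0,0,0],"hand": 0.0},
  ],
)

```text
clock: 6.2
tool_pos: [0.5286, 0.1997, 0.1318]
orientation: [3.139, 0.001, 0.06]
contact_force: [-10.8, -6.1, 18.8]
width: 0.016
grip_force: 45.0
```

>>> step_arm(
  increments=[
    {"translation": [0,0,0],"rot": [0,0,-4],"hand": 0.0},
    {"translation": [0,0,0],"rot": [0,0,-8],"hand": 0.0},
    {"translation": [0,0,0],"rot": [0,0,-12],"hand": 0.0},
    {"translation": [0,0,0],"rot": [0,0,-16],"hand": 0.0},
    {"translation": [0,0,0],"rot": [0,0,-20],"hand": 0.0},
    {"translation": [0,0,0],"rot": [0,0,-24],"hand": 0.0},
    {"translation": [0,0,0],"rot": [0,0,-28],"hand": 0.0},
  ],
)

```text
clock: 6.78
tool_pos: [0.5289, 0.1997, 0.132]
orientation: [3.14, 0.001, 0.551]
contact_force: [-11.3, -6.0, 18.6]
width: 0.0153
grip_force: 45.0
```

>>> step_arm(
  increments=[
    {"translation": [0,0,0],"rot": [0,0,-4],"hand": 0.0},
    {"translation": [0,0,0],"rot": [0,0,-8],"hand": 0.0},
    {"translation": [0,0,0],"rot": [0,0,-12],"hand": 0.0},
    {"translation": [0,0,0],"rot": [0,0,-16],"hand": 0.0},
    {"translation": [0,0,0],"rot": [0,0,-20],"hand": 0.0},
    {"translation": [0,0,0],"rot": [0,0,-24],"hand": 0.0},
    {"translation": [0,0,0],"rot": [0,0,-28],"hand": 0.0},
  ],
)

```text
clock: 7.37
tool_pos: [0.5286, 0.2, 0.132]
orientation: [3.141, 0.002, 1.04]
contact_force: [-12.1, -5.5, 19.6]
width: 0.0155
grip_force: 45.0
```

>>> step_arm(
  increments=[
    {"translation": [0,0,0],"rot": [0,0,-4],"hand": 0.0},
    {"translation": [0,0,0],"rot": [0,0,-8],"hand": 0.0},
    {"translation": [0,0,0],"rot": [0,0,-12],"hand": 0.0},
    {"translation": [0,0,0],"rot": [0,0,-16],"hand": 0.0},
    {"translation": [0,0,0],"rot": [0,0,-20],"hand": 0.0},
    {"translation": [0,0,0],"rot": [0,0,-24],"hand": 0.0},
    {"translation": [0,0,0],"rot": [0,0,-28],"hand": 0.0},
  ],
)

```text
clock: 7.95
tool_pos: [0.5282, 0.2, 0.132]
orientation: [-3.14, 0.003, 1.529]
contact_force: [-13.3, -5.4, 20.4]
width: 0.0159
grip_force: 45.1
```

>>> step_arm(
  increments=[
    {"translation": [0,0,0],"rot": [0,0,-4],"hand": 0.0},
    {"translation": [0,0,0],"rot": [0,0,-8],"hand": 0.0},
    {"translation": [0,0,0],"rot": [0,0,-12],"hand": 0.0},
    {"translation": [0,0,0],"rot": [0,0,-16],"hand": 0.0},
    {"translation": [0,0,0],"rot": [0,0,-20],"hand": 0.0},
    {"translation": [0,0,0],"rot": [0,0,-24],"hand": 0.0},
    {"translation": [0,0,0],"rot": [0,0,-28],"hand": 0.0},
  ],
)

```text
clock: 8.53
tool_pos: [0.5279, 0.1997, 0.132]
orientation: [-3.138, 0.002, 2.017]
contact_force: [-13.5, -6.3, 22.9]
width: 0.0153
grip_force: 45.2
```

>>> step_arm(
  increments=[
    {"translation": [0,0,0],"rot": [0,0,-4],"hand": 0.0},
    {"translation": [0,0,0],"rot": [0,0,-8],"hand": 0.0},
    {"translation": [0,0,0],"rot": [0,0,-12],"hand": 0.0},
    {"translation": [0,0,0],"rot": [0,0,-16],"hand": 0.0},
    {"translation": [0,0,0],"rot": [0,0,-20],"hand": 0.0},
    {"translation": [0,0,0],"rot": [0,0,-24],"hand": 0.0},
    {"translation": [0,0,0],"rot": [0,0,-28],"hand": 0.0},
  ],
)

```text
clock: 9.12
tool_pos: [0.5276, 0.1996, 0.1318]
orientation: [-3.137, 0.0, 2.506]
contact_force: [-12.8, -6.3, 19.9]
width: 0.0157
grip_force: 45.2
```

>>> step_arm(
  increments=[
    {"translation": [0,0,0],"rot": [0,0,-4],"hand": 0.0},
    {"translation": [0,0,0],"rot": [0,0,-8],"hand": 0.0},
    {"translation": [0,0,0],"rot": [0,0,-12],"hand": 0.0},
    {"translation": [0,0,0],"rot": [0,0,-16],"hand": 0.0},
    {"translation": [0,0,0],"rot": [0,0,-20],"hand": 0.0},
    {"translation": [0,0,0],"rot": [0,0,-24],"hand": 0.0},
    {"translation": [0,0,0],"rot": [0,0,-28],"hand": 0.0},
  ],
)

```text
clock: 9.7
tool_pos: [0.5274, 0.199, 0.1288]
orientation: [-3.139, -0.004, 2.995]
contact_force: [-7.5, -2.1, -1.3]
width: 0.0157
grip_force: 45.0
```

It dropped: z is down 3 mm and the force has gone. I'll press it home.

>>> step_arm(
  increments=[
    {"translation": [0,0,3],"rot": [0,0,0],"hand": 0.0},
    {"translation": [0,0,6],"rot": [0,0,0],"hand": 0.0},
    {"translation": [0,0,9],"rot": [0,0,0],"hand": 0.0},
    {"translation": [0,0,11],"rot": [0,0,0],"hand": 0.0},
    {"translation": [0,0,12],"rot": [0,0,0],"hand": 0.0},
    {"translation": [0,0,12],"rot": [0,0,0],"hand": 0.0},
  ],
)

```text
clock: 10.2
tool_pos: [0.5272, 0.1993, 0.1186]
orientation: [-3.138, -0.003, 2.992]
contact_force: [-11.7, -6.9, 13.2]
width: 0.0156
grip_force: 45.0
```

```bash
python3 - <<'E'
from h import *
o=get_obs();print(o["clock"],o["joints"].round(3),o["tool_pos"],o["orientation"],o["contact_force"].round(2),o["wrist_torque"].round(2))
E
```

```text
10.2 [ 0.448  0.872 -1.242  1.85   0.918  1.148  0.287] [0.52718567 0.19934409 0.1185651 ] [-3.13785159 -0.00330719  2.99155727] [-11.67  -6.95  13.15] [-1.64  2.73 -0.17]
```

>>> step_arm(
  increments=[
    {"translation": [0,0,2],"rot": [0,0,0],"hand": 0.0},
    {"translation": [0,0,4],"rot": [0,0,0],"hand": 0.0},
    {"translation": [0,0,4],"rot": [0,0,0],"hand": 0.0},
  ],
)

```text
clock: 10.45
tool_pos: [0.5271, 0.1994, 0.1181]
orientation: [-3.135, -0.001, 2.992]
contact_force: [-21.2, -13.8, 41.1]
width: 0.0156
grip_force: 45.0
```

>>> step_arm(
  increments=[
    {"translation": [0,0,-5],"rot": [0,0,0],"hand": 0.0},
    {"translation": [0,0,-5],"rot": [0,0,0],"hand": 0.4},
    {"translation": [0,0,-5],"rot": [0,0,0],"hand": 0.5},
    {"translation": [0,0,-5],"rot": [0,0,0],"hand": 0.5},
    {"translation": [0,0,-5],"rot": [0,0,0],"hand": 0.5},
    {"translation": [0,0,-40],"rot": [0,0,0],"hand": 0.5},
    {"translation": [0,0,-80],"rot": [0,0,0],"hand": 0.5},
    {"translation": [0,0,-120],"rot": [0,0,0],"hand": 0.5},
    {"translation": [0,0,-120],"rot": [0,0,0],"hand": 0.5},
  ],
)

```text
clock: 11.2
tool_pos: [0.5324, 0.2038, 0.2415]
orientation: [3.134, 0.009, 2.993]
contact_force: [1.0, 1.3, 0.4]
width: 0.0456
grip_force: 0.0
```

```bash
python3 - <<'E'
from h import *
o=get_obs();print(o["clock"],o["tool_pos"],o["orientation"],o["width"])
a=cams.get_image("scene");b=cams.get_image("top");cv2.imwrite("pics/s4.png",a);cv2.imwrite("pics/t4.png",b)
cv2.imwrite("pics/c4.png",np.hstack([cv2.resize(a[240:340,290:390],(500,500),interpolation=3),cv2.resize(b[160:260,225:285],(300,500),interpolation=3)]))
print("tab pred",[(proj("scene",[.528+r*np.sin(1.3),.1995+dy,.06+r*np.cos(1.3)]).round(1),proj("top",[.528+r*np.sin(1.3),.1995+dy,.06+r*np.cos(1.3)]).round(1)) for r in(.085,.12) for dy in(-.011,.011)])
E
```

```text
11.2 [0.53236738 0.20384457 0.24149847] [3.13380975 0.00882349 2.9927571 ] 0.04563321031968334
tab pred [(array([326.7, 306. ]), array([260.5, 187.9])), (array([334.7, 310.2]), array([251.8, 188.1])), (array([319.1, 313.4]), array([260., 174.])), (array([327.2, 317.7]), array([251.3, 174.1]))]
```

View pics/c4.png

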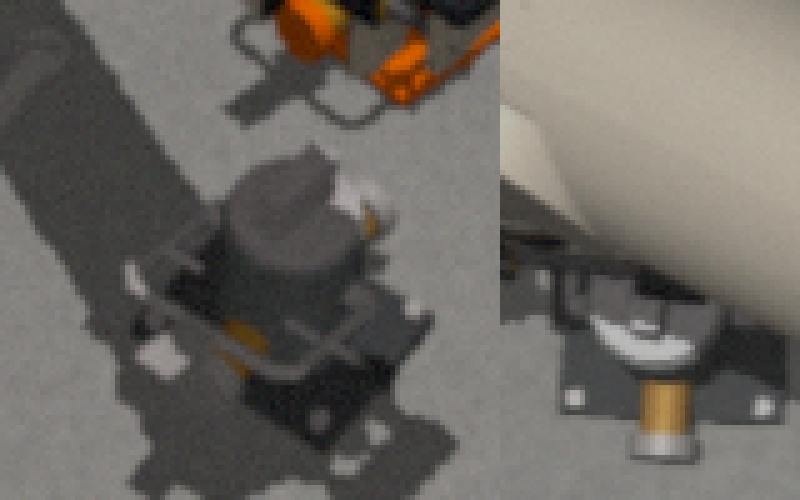

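The crop shows the cap flush on the rim at (290,215), and the bail is still open with its tab end at (160,355). The tab should be near (0.630, 0.192, 0.088) with the housing yaw about -4°, so I'll go above it.

>>> step_arm(
  increments=[
    {"translation": [-35,3,0],"rot": [0,0,-4.5],"hand": 0.55},
    {"translation": [-70,6,0],"rot": [0,0,-4.5],"hand": 0.55},
    {"translation": [-102,8,10],"rot": [0,0,-4.5],"hand": 0.55},
    {"translation": [-102,8,45],"rot": [0,0,-4.5],"hand": 0.55},
    {"translation": [-102,8,80],"rot": [0,0,-4.5],"hand": 0.55},
    {"translation": [-102,8,100],"rot": [0,0,-4.5],"hand": 0.55},
    {"translation": [-102,8,100],"rot": [0,0,-4.5],"hand": 0.55},
    {"translation": [-102,8,100],"rot": [0,0,-4.5],"hand": 0.55},
    {"translation": [-102,8,100],"rot": [0,0,-4.5],"hand": 0.55},
  ],
)

```text
clock: 12.05
tool_pos: [0.6315, 0.1937, 0.1346]
orientation: [3.14, 0.001, 3.071]
contact_force: [-0.3, 0.2, 0.6]
width: 0.0506
grip_force: 0.0
```

```bash
python3 - <<'E'
from h import *
o=get_obs();print(o["clock"],o["tool_pos"],o["orientation"],o["width"],o["joints"].round(2))
a=cams.get_image("scene");cv2.imwrite("pics/s5.png",a)
cv2.imwrite("pics/c5.png",cv2.resize(a[215:345,270:390],(660,600),interpolation=3)[:600])
E
```

```text
12.05 [0.63154185 0.19371245 0.13463403] [3.14037620e+00 5.97306554e-04 3.07149337e+00] 0.05062365628399514 [ 0.4   0.97 -1.22  1.59  0.94  1.27  0.52]
```

View pics/c5.png

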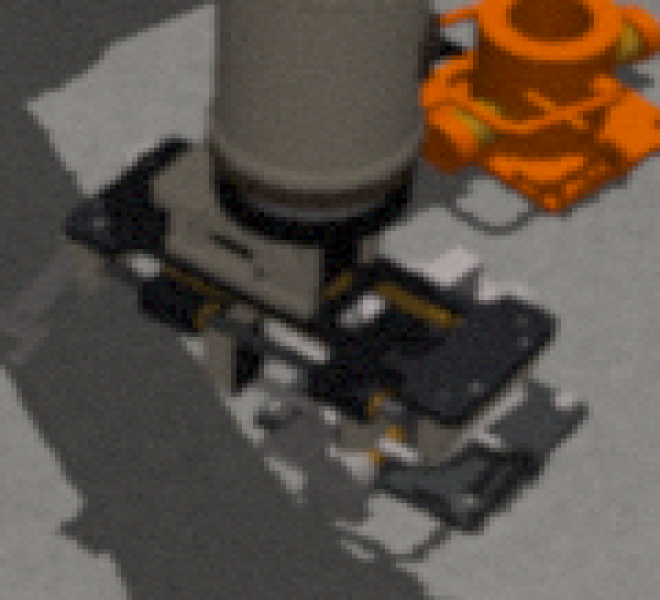

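>>> step_arm(
  increments=[
    {"translation": [1.5,1,15],"rot": [0,0,0],"hand": 0.55},
    {"translation": [1.5,1,30],"rot": [0,0,0],"hand": 0.55},
    {"translation": [1.5,1,42],"rot": [0,0,0],"hand": 0.55},
    {"translation": [1.5,1,50],"rot": [0,0,0],"hand": 0.55},
    {"translation": [1.5,1,50],"rot": [0,0,0],"hand": 0.1},
    {"translation": [1.5,1,50],"rot": [0,0,0],"hand": 0.0},
    {"translation": [1.5,1,50],"rot": [0,0,0],"hand": 0.0},
    {"translation": [1.5,1,50],"rot": [0,0,0],"hand": 0.0},
    {"translation": [1.5,1,50],"rot": [0,0,0],"hand": 0.0},
    {"translation": [1.5,1,50],"rot": [0,0,0],"hand": 0.0},
    {"translation": [1.5,1,50],"rot": [0,0,0],"hand": 0.0},
  ],
  grip_force=20,
)

```text
clock: 13.02
tool_pos: [0.6301, 0.1913, 0.0842]
orientation: [-3.137, 0.0, 3.069]
contact_force: [-2.1, -6.4, 3.6]
width: 0.0215
grip_force: 20.0
```

>>> step_arm(
  increments=[
    {"translation": [3.3,0,-10],"rot": [0,0,0],"hand": 0.0},
    {"translation": [7.6,0,-19.7],"rot": [0,0,0],"hand": 0.0},
    {"translation": [12.9,0,-28.9],"rot": [0,0,0],"hand": 0.0},
    {"translation": [19.1,0,-37.5],"rot": [0,0,0],"hand": 0.0},
    {"translation": [26.1,0,-45.5],"rot": [0,0,0],"hand": 0.0},
    {"translation": [33.8,0,-52.7],"rot": [0,0,0],"hand": 0.0},
    {"translation": [42.2,0,-59.1],"rot": [0,0,0],"hand": 0.0},
  ],
  grip_force=25,
)

```text
clock: 13.6
tool_pos: [0.5882, 0.1944, 0.1432]
orientation: [-3.138, 0.001, 3.069]
contact_force: [1.4, -5.3, -6.0]
width: 0.0213
grip_force: 25.0
```

>>> step_arm(
  increments=[
    {"translation": [9.1,0,-5.5],"rot": [0,0,0],"hand": 0.0},
    {"translation": [18.6,0,-10.1],"rot": [0,0,0],"hand": 0.0},
    {"translation": [28.6,0,-13.8],"rot": [0,0,0],"hand": 0.0},
    {"translation": [38.8,0,-16.4],"rot": [0,0,0],"hand": 0.0},
    {"translation": [49.3,0,-18],"rot": [0,0,0],"hand": 0.0},
    {"translation": [59.9,0,-18.5],"rot": [0,0,0],"hand": 0.0},
    {"translation": [70.5,0,-18],"rot": [0,0,0],"hand": 0.0},
    {"translation": [81,0,-16.4],"rot": [0,0,0],"hand": 0.0},
    {"translation": [83.5,0,-16],"rot": [0,0,0],"hand": 0.0},
    {"translation": [83.5,0,-16],"rot": [0,0,0],"hand": 0.0},
  ],
)

```text
clock: 14.43
tool_pos: [0.5044, 0.2007, 0.1606]
orientation: [-3.136, 0.003, 3.071]
contact_force: [-1.8, -9.9, 9.4]
width: 0.0217
grip_force: 25.0
```

>>> step_arm(
  increments=[
    {"translation": [3,0,0],"rot": [0,0,0],"hand": 0.0},
    {"translation": [3,0,0],"rot": [0,0,0],"hand": 0.0},
  ],
)

```text
clock: 14.6
tool_pos: [0.5018, 0.2009, 0.1601]
orientation: [-3.137, 0.003, 3.07]
contact_force: [0.5, -8.2, 4.6]
width: 0.0215
grip_force: 25.0
```

>>> step_arm(
  increments=[
    {"translation": [1,0,0],"rot": [0,0,0],"hand": 0.5},
    {"translation": [1,0,0],"rot": [0,0,0],"hand": 0.6},
    {"translation": [1,0,0],"rot": [0,0,0],"hand": 0.6},
    {"translation": [1,0,0],"rot": [0,0,0],"hand": 0.6},
    {"translation": [1,0,0],"rot": [0,0,0],"hand": 0.6},
    {"translation": [1,0,-30],"rot": [0,0,0],"hand": 0.6},
    {"translation": [1,0,-60],"rot": [0,0,0],"hand": 0.6},
    {"translation": [1,0,-90],"rot": [0,0,0],"hand": 0.6},
    {"translation": [0,40,-110],"rot": [0,0,0],"hand": 0.6},
    {"translation": [0,80,-110],"rot": [0,0,0],"hand": 0.6},
    {"translation": [0,120,-110],"rot": [0,0,0],"hand": 0.6},
    {"translation": [0,160,-110],"rot": [0,0,0],"hand": 0.6},
    {"translation": [0,200,-110],"rot": [0,0,0],"hand": 0.6},
    {"translation": [0,240,-110],"rot": [0,0,0],"hand": 0.6},
    {"translation": [0,260,-110],"rot": [0,0,0],"hand": 0.6},
    {"translation": [0,260,-110],"rot": [0,0,0],"hand": 0.6},
    {"translation": [0,260,-110],"rot": [0,0,0],"hand": 0.6},
  ],
)

```text
clock: 16.02
tool_pos: [0.518, 0.4645, 0.2684]
orientation: [3.141, -0.001, 3.075]
contact_force: [-0.2, -0.5, -0.3]
width: 0.0548
grip_force: 0.0
```

```bash
python3 - <<'E'
from h import *
o=get_obs();print(o["clock"],o["tool_pos"],o["contact_force"].round(1),o["width"])
a=cams.get_image("scene");b=cams.get_image("top");cv2.imwrite("pics/s6.png",a);cv2.imwrite("pics/t6.png",b)
cv2.imwrite("pics/c6.png",np.hstack([cv2.resize(a[225:345,300:390],(400,533),interpolation=3),cv2.resize(b[150:270,210:300],(400,533),interpolation=3)]))
E
```

```text
16.0167 [0.51802709 0.4645072  0.26843545] [-0.2 -0.5 -0.3] 0.05475689329242158
```

View pics/c6.png

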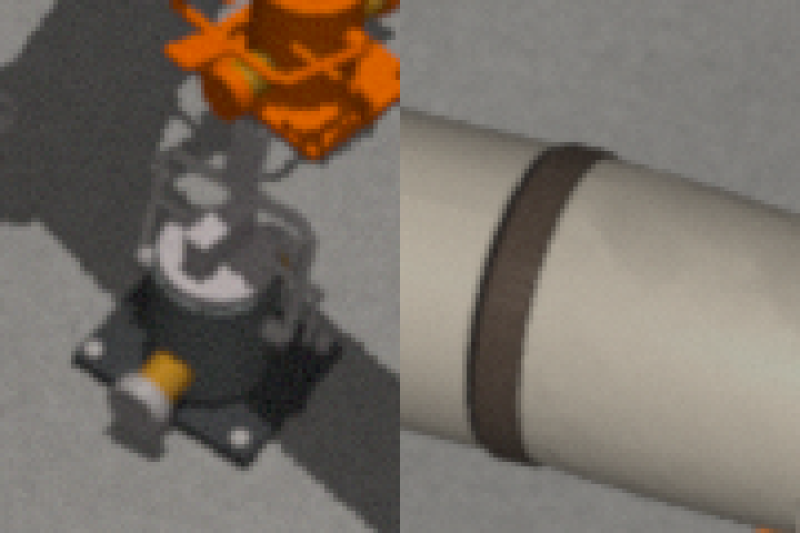

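The picture shows the bail standing up over the cap, with its tab at crop (240,150) and nothing touching it. The spring only holds it there past centre, so it is shut. The cap is flush on the rim, so I'll hand in.

```bash
python3 - <<'E'
from h import *
print([proj("scene",[.528+.12*np.sin(f),.2,.06+.12*np.cos(f)]).round(1) for f in(-.2,.0)])
print(job.job_done())
E
```

```text
[array([356.3, 253.2]), array([351.2, 258.9])]
the job is handed in; nothing more can be done
None
```

The bar-grip cartridge is keyed into the grey housing with its cap flush on the rim. The bail is over past centre and stayed shut when released. The job is handed in at about 16 s on the robot's clock, with the plug and everything else on the bench left alone.

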